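# Grade the instrument's levelling feet by grip

### The arm

A 6-joint arm with a two-finger parallel gripper is mounted at the origin on the work surface. World frame = base frame: x ahead of the robot, y to its left, z up, the work surface at z = 0. Lengths are in m, angles in rad, forces in N, time in s.
With the tool pointing down it reaches from about 0.375 to 0.75 m from the base axis. Payload 9 kg.
Tool frame: the origin (TCP) lies midway between the tips of the shut fingers; the grasp point (between the pads) lies 19 mm behind it; z points along the fingers, y is the line along which they close (so a half turn about z gives the same grasp; the last joint's range is limited). The gripper opens to 85 mm and grips with 20 to 120 N. Pads are 22 mm wide; open, the fingers measure 114 mm over their backs; the gripper's body (76 mm by 85 mm) begins 54 mm behind the grasp point. The pads swing forward as they close: fully open they stand 13 mm farther back than shut.
Start: joints at [1.052, 0.104, 0.097, 1.564, 0, 1.353], TCP at [0.178, 0.573, 0.231] pointing down, gripper open.
Joint ranges: [-2.99, 2.99], [-0.84, 1.86], [-1.1, 1.16], [-1.84, 2.11], [-1.51, 1.56], [-3.14, 3.14]. Speed limits (rad/s): [2.22, 2.22, 2.57, 3.14, 3.14, 3.14].

### API

Orientations are given as a unit quaternion [x, y, z, w].
In Python, from plant import robot, jaws, solve_ik, vision gives the robot as it stands. The module is installed in compiled form; this text tells all that it offers. Calls block until the motion is done:
- robot.reach(position, orientation): joint-space move of the TCP to a pose.
- robot.move_straight(position, rot=None, feed=0.15, threshold=None): straight line of the TCP; rot=None keeps the orientation; feed is the mean speed in m/s. With threshold (N) it stops when the force on the tool has changed by that much, and returns True; else False.
- robot.move_joints(angles): joint-space move.
- jaws.command_gripper(opening, f_grip=None): opening from 0.0 (shut) to 1.0 (fully open); f_grip is the grip in N (None keeps the last); returns when the fingers have stopped.
- robot.pause(seconds).
- solve_ik(position, orientation): joint angles nearest the present ones, or None.
- robot.observe(): the state.
- vision.grab_frame(name): name is "side" or "top"; returns the picture (400x640x3 uint8, red, green, blue); there is no depth.
- vision.calibration(name): a dict with "camera_matrix" (3x3 intrinsics, pixels), "D" ([k1, k2, p1, p2, k3] as OpenCV has them; the pictures are not rectified), "eye" and "orientation" of the camera in the world. Camera axes: x right, y down, z forward; pixel columns grow to the right and rows downward; lengths in m; the calibration is good to about 2 mm. A picture is of the moment at which its call begins. calibration takes no time and is no camera call.
A pose or a line that the arm cannot do raises robot.PlanningError and nothing moves.
- robot.job_done(): hands the job in; it is judged then, once.
The state is a dict: "time": time; "q": joint angles; "qd": joint speeds; "joint_efforts": joint torques, N m; "eef_pos": TCP position; "tool_rot": TCP orientation; "contact_force": force on the tool from outside, world axes, zero at the start; "wrist_torque": the same for the moment, N m; "opening": opening from 0.0 (shut) to 1.0 (fully open); "gripper_force": force on a finger pad.
Only numpy, scipy, OpenCV 4.12 (cv2) and the standard library are available. Lean on these libraries where they do the work, as an engineer would, in place of code of your own. Each camera call takes 0.05 s, during which the arm holds its last target. There are 200 camera calls.

### The job

The three spare levelling feet of the instrument look alike, but their soles have aged differently. Judge by dragging them over the bench top how well each one grips, then stand one in the middle of each angle block, flat on its deck: the most slippery on the level block, the middle one on the gently sloping block, the one that grips best on the steep block. Each must stay there by its own grip: never let one slide down against a stop bar or tip over, and leave everything else on the bench where it is.

Things in the scene. Friction and masses are not known exactly. Their poses are not given: they have to be found in the camera images.
- foot_a_center (a point): centre of one of three look-alike levelling feet: upright steel cylinder, 56 mm diameter, 40 mm high with its 7 mm black sole (54 mm diameter), plus a 12 mm stud 10 mm tall on top; about 0.7 kg (within a tenth). Point on the axis, 20 mm above the underside; z up when standing. The letter in the name says nothing about its grip
- foot_b_center (a point): centre of one of three look-alike levelling feet: upright steel cylinder, 56 mm diameter, 40 mm high with its 7 mm black sole (54 mm diameter), plus a 12 mm stud 10 mm tall on top; about 0.7 kg (within a tenth). Point on the axis, 20 mm above the underside; z up when standing. Friction on bench or deck: slipperiest about 0.11 of the load, middle 0.27, grippiest 0.65 (all 0.88 to 1.15 times that)
- foot_c_center (a point): centre of one of three look-alike levelling feet: upright steel cylinder, 56 mm diameter, 40 mm high with its 7 mm black sole (54 mm diameter), plus a 12 mm stud 10 mm tall on top; about 0.7 kg (within a tenth). Point on the axis, 20 mm above the underside; z up when standing. Pushed ungripped higher than 35 mm, the grippiest may tip
- level_mid (a point): middle of the deck (top face) of the angle block that is level: deck 110 (x) x 84 mm (y), this point 32 mm above the bench. x in the deck, away from the robot; y level, to the left; z square to the deck, up. It has no stop. The three blocks swap places
- gentle_mid (a point): middle of the deck (top face) of the angle block that slopes 10 degrees: deck 110 (x) x 84 mm (y), this point 32 mm above the bench. x in the deck, away from the robot and down the slope; y level, to the left; z square to the deck, up. At the low end a stop bar 10 mm high. Only the middle and the grippiest foot hold on it. The three blocks swap places
- steep_mid (a point): middle of the deck (top face) of the angle block that slopes 21 degrees: deck 110 (x) x 84 mm (y), this point 32 mm above the bench. x in the deck, away from the robot and down the slope; y level, to the left; z square to the deck, up. At the low end a stop bar 10 mm high. Only the grippiest foot holds on it. The three blocks swap places
- gentle_stop: stop bar across the low end of the gentle deck, 6 mm thick, 84 mm long, 10 mm high; its origin lies 52 mm down the slope from the deck's middle. No foot may come to lean on it
- steep_stop: stop bar across the low end of the steep deck, 6 mm thick, 84 mm long, 10 mm high; its origin lies 52 mm down the slope from the deck's middle. No foot may come to lean on it
- mouse: computer mouse, 105 x 60 mm, 32 mm high, black, on a grey mat 3 mm thick; only to be left alone. Origin at its underside
- spanner: steel spanner lying on the bench, about 160 mm long; only to be left alone
- reagent: brown bottle 62 mm in diameter, 140 mm high; only to be left alone. Origin at its underside
Things that resemble listed ones, but are neither listed nor needed, are in the scene too. What is shaped like the part that bears steep_mid but green is not meant.

How it is judged:
At the end, for the whole second after the job is handed in: On each of the three decks stands one foot, still and flat on it (square to it within 0.08 rad), its axis within 20 mm of the deck's middle along and across; only the right foot stays on each slope by its own grip (((x of foot_a_center in the frame of level_mid between -0.02 and 0.02 m and y of foot_a_center in the frame of level_mid between -0.02 and 0.02 m and z of foot_a_center in the frame of level_mid between 0.015 and 0.024 m and angle between the z axis of foot_a_center and the z axis of level_mid, either way round below 0.08 rad) or (x of foot_b_center in the frame of level_mid between -0.02 and 0.02 m and y of foot_b_center in the frame of level_mid between -0.02 and 0.02 m and z of foot_b_center in the frame of level_mid between 0.015 and 0.024 m and angle between the z axis of foot_b_center and the z axis of level_mid, either way round below 0.08 rad) or (x of foot_c_center in the frame of level_mid between -0.02 and 0.02 m and y of foot_c_center in the frame of level_mid between -0.02 and 0.02 m and z of foot_c_center in the frame of level_mid between 0.015 and 0.024 m and angle between the z axis of foot_c_center and the z axis of level_mid, either way round below 0.08 rad)) and ((x of foot_a_center in the frame of gentle_mid between -0.02 and 0.02 m and y of foot_a_center in the frame of gentle_mid between -0.02 and 0.02 m and z of foot_a_center in the frame of gentle_mid between 0.015 and 0.024 m and angle between the z axis of foot_a_center and the z axis of gentle_mid, either way round below 0.08 rad) or (x of foot_b_center in the frame of gentle_mid between -0.02 and 0.02 m and y of foot_b_center in the frame of gentle_mid between -0.02 and 0.02 m and z of foot_b_center in the frame of gentle_mid between 0.015 and 0.024 m and angle between the z axis of foot_b_center and the z axis of gentle_mid, either way round below 0.08 rad) or (x of foot_c_center in the frame of gentle_mid between -0.02 and 0.02 m and y of foot_c_center in the frame of gentle_mid between -0.02 and 0.02 m and z of foot_c_center in the frame of gentle_mid between 0.015 and 0.024 m and angle between the z axis of foot_c_center and the z axis of gentle_mid, either way round below 0.08 rad)) and ((x of foot_a_center in the frame of steep_mid between -0.02 and 0.02 m and y of foot_a_center in the frame of steep_mid between -0.02 and 0.02 m and z of foot_a_center in the frame of steep_mid between 0.015 and 0.024 m and angle between the z axis of foot_a_center and the z axis of steep_mid, either way round below 0.08 rad) or (x of foot_b_center in the frame of steep_mid between -0.02 and 0.02 m and y of foot_b_center in the frame of steep_mid between -0.02 and 0.02 m and z of foot_b_center in the frame of steep_mid between 0.015 and 0.024 m and angle between the z axis of foot_b_center and the z axis of steep_mid, either way round below 0.08 rad) or (x of foot_c_center in the frame of steep_mid between -0.02 and 0.02 m and y of foot_c_center in the frame of steep_mid between -0.02 and 0.02 m and z of foot_c_center in the frame of steep_mid between 0.015 and 0.024 m and angle between the z axis of foot_c_center and the z axis of steep_mid, either way round below 0.08 rad)) and linear speed of each of foot_a, foot_b, foot_c below 0.01 m/s); the robot touches nothing.
It fails at once if a foot is tipped over (more than 0.9 rad) (angle between any of foot_a_center, foot_b_center, foot_c_center's own z axis and vertical above 0.9 rad).
It fails at once if a foot comes against a stop bar (over 1 N) (contact force between any of foot_a, foot_b, foot_c and gentle_stop above 1 N or contact force between any of foot_a, foot_b, foot_c and steep_stop above 1 N).
It fails at once if a bystander (mouse, spanner or bottle) is shifted by more than 30 mm (distance of any of mouse, spanner, reagent from where it was at the start of the episode above 0.03 m).
It also fails if it takes over 72 s, if anything falls off the work surface, if the arm or the gripper's body presses on something with over 40 N, if the wrist force passes 120 N, or if a joint passes its speed limit or range.

## Working session

There is one attempt and no reset: what is moved stays moved. The work goes in short steps, each a Python script; the robot and the scene stay as the last script left them, time stands still between calls to the robot, and variables do not carry over. Pictures are saved under pics/ and viewed, at most 10 in all, crops included, and the job is handed in when it is done.

```bash
mkdir -p pics; python3 - <<'E'
from plant import robot,jaws,solve_ik,vision
import cv2
for n in("top","side"):
    cv2.imwrite(f"pics/{n}0.png",vision.grab_frame(n)[:,:,::-1]); c=vision.calibration(n); print(n,c)
o=robot.observe();print(o)
E
```

```text
top {'camera_matrix': array([[490.62467118,   0.        , 316.46426779],
       [  0.        , 490.62467118, 193.73760678],
       [  0.        ,   0.        ,   1.        ]]), 'D': array([-0.01658309,  0.        ,  0.        ,  0.        ,  0.        ]), 'eye': array([0.31009835, 0.05680439, 1.48696183]), 'orientation': array([ 0.70419795, -0.70408361,  0.0665587 , -0.06278102])}
side {'camera_matrix': array([[409.45570816,   0.        , 319.74252734],
       [  0.        , 409.45570816, 195.03559435],
       [  0.        ,   0.        ,   1.        ]]), 'D': array([-0.07347334,  0.        ,  0.        ,  0.        ,  0.        ]), 'eye': array([ 0.00823927, -0.54437186,  0.85376404]), 'orientation': array([ 0.85374615, -0.34498749,  0.15006939, -0.35997266])}
{'time': 0.1, 'q': array([ 1.05228809e+00,  1.04623589e-01,  9.65433145e-02,  1.56388800e+00,
       -1.02174636e-05,  1.35311306e+00]), 'qd': array([ 8.70537007e-05, -2.49872451e-03,  1.73530686e-03,  2.53351636e-04,
       -2.44628492e-04,  2.47096780e-04]), 'joint_efforts': array([ 6.92976464e-03, -5.58206928e+01,  5.04718816e+01,  1.30820659e-02,
       -2.82618921e-04, -3.75361310e-05]), 'eef_pos': array([0.1776199 , 0.57279849, 0.2306074 ]), 'tool_rot': array([ 1.49845941e-01,  9.88709184e-01, -5.48559588e-04, -2.06089689e-04]), 'contact_force': array([-1.07955316, -0.17846261,  0.85033803]), 'wrist_torque': array([-0.00371485, -0.01891704,  0.03902709]), 'gripper_force': 0.0, 'opening': 0.994569625449641}
```

View pics/top0.png

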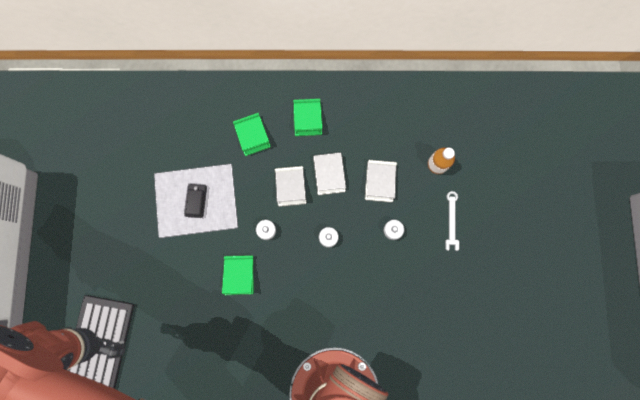

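View pics/side0.png

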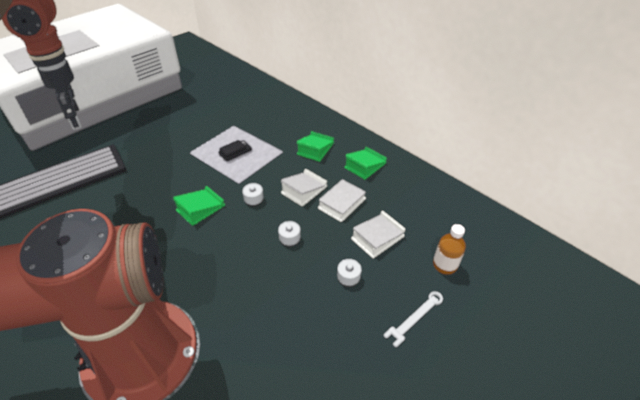

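The top picture shows feet at (265,230), (328,237) and (394,230), and white blocks at (290,186), (330,173) and (381,181). The green blocks at (252,134), (308,117) and (238,275) are lookalikes that I'll ignore. Next is a close crop to tell the three white blocks apart.

```bash
python3 - <<'E'
import cv2,numpy as np
a=cv2.imread("pics/top0.png")[145:250,250:410]; b=cv2.imread("pics/side0.png")[160:290,235:415]
cv2.imwrite("pics/c1.png",np.vstack([cv2.resize(a,(480,315),interpolation=2)]) if 0 else cv2.resize(a,(800,525),interpolation=cv2.INTER_CUBIC))
cv2.imwrite("pics/c2.png",cv2.resize(b,(800,578),interpolation=cv2.INTER_CUBIC))
E
```

```text
(no output)
```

View pics/c1.png

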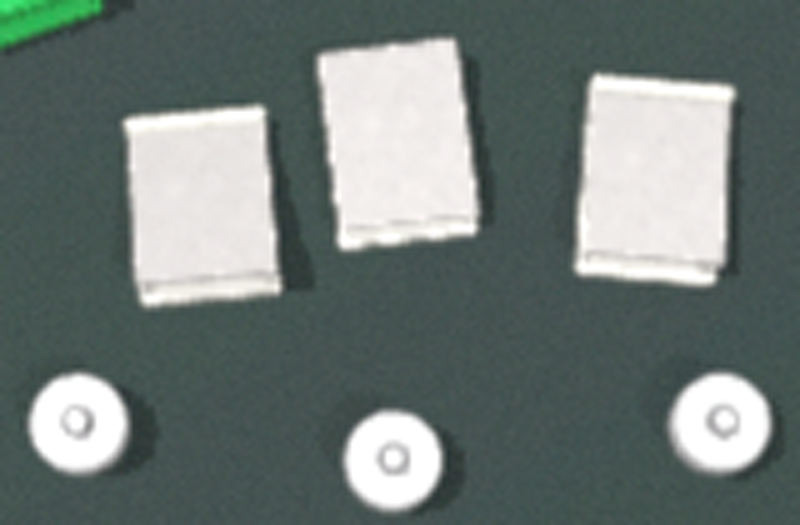

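View pics/c2.png

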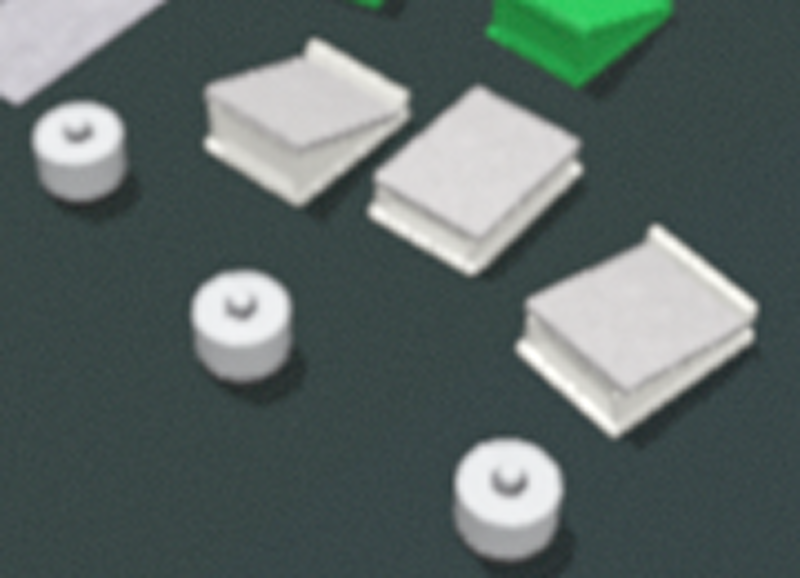

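The left block (c1 at 200,200) is steep, the middle one (400,140) is level with no stop, and the right one (655,180) is gentle with a stop at its far end. I'll fit the block poses and feet from both views.

```bash
cat > geo.py <<'E'
import numpy as np, cv2
from plant import vision
from scipy.spatial.transform import Rotation as R
from scipy.optimize import least_squares
def proj(n,P):
    c=vision.calibration(n); M=R.from_quat(c["orientation"]).as_matrix().T
    return cv2.projectPoints(np.atleast_2d(np.float64(P)),cv2.Rodrigues(M)[0],-M@c["eye"],c["camera_matrix"],c["D"])[0][:,0]
T=lambda p:np.array(p)/5+[250,145]-.4
S=lambda p:np.array(p)/(800/180)+[235,160]-.39
def deckR(sl,yaw): return R.from_euler("z",yaw)*R.from_euler("y",sl)
E
python3 - <<'E'
from geo import *
B=dict(steep=(21,[(138,289),(279,276),(265,105),(125,118)],[(207,93),(300,150),(408,97),(318,40)]),
level=(0,[(340,233),(477,220),(457,40),(318,52)],[(375,178),(475,238),(580,147),(478,85)]),
gentle=(10,[(580,257),(725,268),(733,88),(593,76)],[(527,303),(630,390),(756,308),(657,228)]))
for k,(sl,t,s) in B.items():
    n=0 if k=="level" else .010
    C=np.array([[-.055,.042,0],[-.055,-.042,0],[.055,-.042,n],[.055,.042,n]])
    def f(v,views="ts"):
        P=deckR(np.radians(sl),v[2]).apply(C)+[v[0],v[1],.032]
        r=[]
        if "t" in views:r.append(proj("top",P)-T(t))
        if "s" in views:r.append(proj("side",P)-S(s))
        return np.concatenate(r).ravel()
    for w in("ts","t","s"):
        z=least_squares(f,[.5,0,0],args=(w,)); print(k,w,z.x.round(4),np.abs(z.fun).max().round(2),np.abs(z.fun).mean().round(2))
for t,s in [((79,423),(79,131)),((393,460),(242,302)),((720,423),(508,472))]:
    f=lambda v,w="ts":np.concatenate(([proj("top",[*v,.04])-T(t)] if "t" in w else [])+([proj("side",[*v,.04])-S(s)] if "s" in w else [])).ravel()
    print([least_squares(f,[.5,0],args=(w,)).x.round(4) for w in("ts","t","s")])
E
```

```text
steep ts [0.6076 0.1298 0.0925] 1.5 0.58
steep t [0.6076 0.1288 0.095 ] 1.0 0.57
steep s [0.6082 0.1315 0.0894] 1.17 0.44
level ts [0.6479 0.0113 0.1001] 1.31 0.42
level t [0.6477 0.0102 0.1031] 0.67 0.36
level s [0.6487 0.0128 0.097 ] 0.94 0.34
gentle ts [ 0.6244 -0.1458 -0.0839] 0.95 0.46
gentle t [ 0.6237 -0.1467 -0.0874] 0.76 0.53
gentle s [ 0.6255 -0.1447 -0.0803] 0.32 0.18
[array([0.4723, 0.2022]), array([0.4713, 0.2001]), array([0.4745, 0.2062])]
[array([0.4512, 0.0171]), array([0.4495, 0.0144]), array([0.4538, 0.0209])]
[array([ 0.4742, -0.1761]), array([ 0.4714, -0.1796]), array([ 0.4773, -0.1729])]
```

```bash
cat >> geo.py <<'E'
FEET=[(.472,.2015),(.450,.016),(.473,-.1775)]
DECK=dict(steep=(.6076,.1298,.0925,21),level=(.6479,.0113,.1001,0),gentle=(.6244,-.1458,-.0839,10))
def toolq(sl,yaw,flip=0): return (deckR(np.radians(sl),yaw)*R.from_euler("x",np.pi)*R.from_euler("z",np.pi*flip)).as_quat()
E
python3 - <<'E'
from geo import *
from plant import solve_ik
for fl in(0,1):
    for f in FEET:
        q=solve_ik([*f,.004],toolq(0,0,fl)); print(fl,f,None if q is None else np.round(q,2))
    for k,(x,y,w,s) in DECK.items():
        for h in(.004,.08):
            n=deckR(np.radians(s),w).apply([0,0,h]); q=solve_ik(n+[x,y,.032],toolq(s,w,fl)); print(fl,k,h,None if q is None else np.round(q,2))
E
```

```text
0 (0.472, 0.2015) [ 0.15 -0.07 -0.5   1.14  0.   -2.99]
0 (0.45, 0.016) [-0.26 -0.28 -0.68  1.17  0.    2.89]
0 (0.473, -0.1775) [-0.62 -0.09 -0.52  1.15  0.    2.52]
0 steep 0.004 [ 0.01  0.73  0.47  1.67 -0.03  3.07]
0 steep 0.08 [ 0.02  0.81  0.71  1.84 -0.03  3.07]
0 level 0.004 [-0.18  0.3  -0.04  1.23  0.    2.86]
0 level 0.08 [-0.18  0.26  0.05  1.36  0.    2.86]
0 gentle 0.004 [-0.41  0.51  0.21  1.44 -0.06  2.82]
0 gentle 0.08 [-0.4   0.52  0.36  1.58 -0.05  2.83]
1 (0.472, 0.2015) [ 0.15 -0.07 -0.5   1.14  0.    0.15]
1 (0.45, 0.016) [-0.26 -0.28 -0.68  1.17  0.   -0.26]
1 (0.473, -0.1775) [-0.62 -0.09 -0.52  1.15  0.   -0.62]
1 steep 0.004 [ 0.01  0.73  0.47  1.67 -0.03 -0.07]
1 steep 0.08 [ 0.02  0.81  0.71  1.84 -0.03 -0.07]
1 level 0.004 [-0.18  0.3  -0.04  1.23  0.   -0.28]
1 level 0.08 [-0.18  0.26  0.05  1.36  0.   -0.28]
1 gentle 0.004 [-0.41  0.51  0.21  1.44 -0.06 -0.32]
1 gentle 0.08 [-0.4   0.52  0.36  1.58 -0.05 -0.31]
```

```bash
cat >> geo.py <<'E'
from plant import robot,jaws
ob=lambda:robot.observe()
def grasp(f):
    q=toolq(0,0,1)
    robot.reach([*f,.10],q); robot.move_straight([*f,.004])
    jaws.command_gripper(0.0,80)
    print("opening",ob()["opening"].__round__(3),"F",ob()["contact_force"].round(2),"t",ob()["time"])
def drag(f):
    robot.move_straight([*f,.012],feed=.05); robot.pause(.2); b=ob()["contact_force"]
    robot.move_straight([*f,-.004],feed=.015,threshold=14)
    z=ob()["eef_pos"][2]; robot.pause(.1)
    F=[]
    for dy in(.012,0.):
        robot.move_straight([f[0],f[1]+dy,z],feed=.04); robot.pause(.1); c=ob()["contact_force"]-b; F.append(c)
        print("drag",dy,c.round(2))
    N=(F[0][2]+F[1][2])/2+6.9
    print("base",b.round(2),"z",z,"mu",abs(F[0][1]-F[1][1])/2/N,"alt",abs(F[0][1]-F[1][1])/2/(N-6.9))
    robot.move_straight([*f,.02],feed=.1); print("t",ob()["time"],"op",ob()["opening"])
E
python3 - <<'E'
from geo import *
grasp(FEET[0]); drag(FEET[0])
E
```

```text
opening 0.636 F [-1.02  0.55  7.28] t 3.0833
drag 0.012 [-0.41  1.72  7.23]
drag 0.0 [-0.26 -1.54  8.15]
base [-0.26  0.62 -7.15] z 0.005591555008255412 mu 0.11161018777504607 alt 0.21173561384887266
t 5.675 op 0.6360844749995495
```

```bash
cat >> geo.py <<'E'
def drag2(f,zp=0.0):
    robot.move_straight([*f,.012],feed=.1); robot.pause(.15); b=ob()["contact_force"]; y0=f[1]
    robot.move_straight([*f,zp],feed=.03,threshold=45)
    def show(s):
        o=ob(); c=o["contact_force"]-b; print(s,c.round(2),"dy %.4f z %.4f"%(o["eef_pos"][1]-y0,o["eef_pos"][2]),"mu %.3f"%(c[1]/c[2]))
    show("press")
    for dy in(.008,.016,.008,0):
        robot.move_straight([f[0],y0+dy,zp],feed=.03); show("drag")
    for dy,th in((.015,4),(0,4)):
        r=robot.move_straight([f[0],y0+dy,zp],feed=.03,threshold=th); show(("thr",th,r))
    robot.move_straight([*f,.03],feed=.15); print("t",ob()["time"])
E
python3 - <<'E'
from geo import *
drag2(FEET[0])
E
```

```text
press [1.0e-02 1.3e-01 1.2e+01] dy 0.0002 z 0.0056 mu 0.011
drag [-3.4  -7.19 38.22] dy 0.0077 z 0.0055 mu -0.188
drag [ 0.3  -6.37 35.59] dy 0.0159 z 0.0055 mu -0.179
drag [ 0.5   6.27 32.73] dy 0.0098 z 0.0055 mu 0.192
drag [-0.    5.59 33.3 ] dy 0.0018 z 0.0055 mu 0.168
('thr', 4, True) [ 0.04 -0.39 12.5 ] dy 0.0018 z 0.0056 mu -0.031
('thr', 4, True) [ 0.27  0.64 11.77] dy 0.0018 z 0.0057 mu 0.055
t 8.8583
```

```bash
cat >> geo.py <<'E'
def putback(f):
    robot.move_straight([*f,.0058],feed=.06); jaws.command_gripper(1.0); robot.move_straight([*f,.10],feed=.3)
E
python3 - <<'E'
from geo import *
putback(FEET[0]); grasp(FEET[1]); drag2(FEET[1])
E
```

```text
opening 0.637 F [-1.9   2.64  7.18] t 12.25
press [-3.29  0.57 15.08] dy -0.0001 z 0.0054 mu 0.038
drag [-21.22 -25.4   52.78] dy 0.0028 z 0.0054 mu -0.481
drag [ -5.63 -20.52  37.93] dy 0.0114 z 0.0054 mu -0.541
drag [-0.65 22.3  42.96] dy 0.0102 z 0.0054 mu 0.519
drag [ 1.15 25.56 42.89] dy 0.0026 z 0.0054 mu 0.596
('thr', 4, True) [ 0.05  0.64 12.67] dy 0.0028 z 0.0055 mu 0.051
('thr', 4, True) [ 0.06  1.18 13.  ] dy 0.0028 z 0.0056 mu 0.091
t 15.4167
```

That one is clearly the grippiest (mu about 0.6), so it goes on the steep block.

```bash
cat >> geo.py <<'E'
def place(k,up=None):
    x,y,w,s=DECK[k]; n=deckR(np.radians(s),w).apply([0,0,1]); m=np.array([x,y,.032]); q=toolq(s,w,1)
    e=ob()["eef_pos"]; robot.move_straight([*e[:2],.13],feed=.3)
    robot.reach(m+.07*n,q); robot.move_straight(m+.015*n,feed=.15); robot.pause(.15)
    b=ob()["contact_force"]
    r=robot.move_straight(m+.003*n,feed=.02,threshold=6)
    o=ob(); print(k,r,"h",((o["eef_pos"]-m)@n).round(4),"dF",(o["contact_force"]-b).round(2))
    jaws.command_gripper(1.0); robot.move_straight(m+.09*n,feed=.25); print("t",ob()["time"])
E
python3 - <<'E'
from geo import *
from plant import vision
place("steep")
cv2.imwrite("pics/p1.png",cv2.resize(vision.grab_frame("side")[120:290,235:435,::-1],(800,600)[:2] if 0 else (700,595),interpolation=cv2.INTER_CUBIC))
E
```

```text
steep True h 0.0057 dF [-0.52  0.43 12.01]
t 19.425
```

View pics/p1.png

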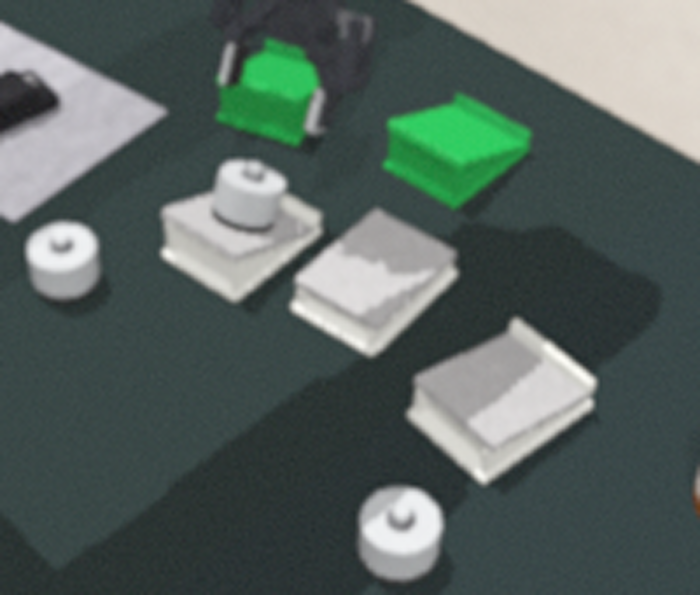

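The foot stands on the steep deck at crop (250,195), centred and clear of the stop. Now I'll measure the right foot.

```bash
python3 - <<'E'
from geo import *
e=ob()["eef_pos"]; robot.move_straight([e[0],e[1],.2],feed=.3)
robot.reach([.55,-.1,.2],toolq(0,0,1))
grasp(FEET[2]); drag2(FEET[2])
E
```

```text
opening 0.637 F [-0.05  0.84  5.9 ] t 22.9167
press [ 1.34 -1.33 12.71] dy -0.0011 z 0.0056 mu -0.105
drag [ 0.42 -2.79 39.26] dy 0.0045 z 0.0056 mu -0.071
drag [ 0.66 -1.91 38.33] dy 0.0128 z 0.0056 mu -0.050
drag [ 0.69  0.21 40.06] dy 0.0051 z 0.0056 mu 0.005
drag [ 1.15 -0.1  40.29] dy -0.0029 z 0.0056 mu -0.002
('thr', 4, True) [-0.18 -0.37 13.66] dy -0.0025 z 0.0058 mu -0.027
('thr', 4, True) [ 1.15 -0.67 14.27] dy -0.0026 z 0.0058 mu -0.047
t 26.1
```

This one is the slipperiest (mu below 0.1), so it goes on the level block. The left foot (mu about 0.2) is the middle one, so it goes on the gentle block.

```bash
python3 - <<'E'
from geo import *
from plant import vision
place("level")
robot.move_straight([.55,.01,.2],feed=.3)
robot.reach([.45,.15,.2],toolq(0,0,1))
grasp(FEET[0])
robot.move_straight([*FEET[0],.2],feed=.3); robot.reach([.5,-.1,.2],toolq(0,0,1))
print(ob()["opening"],ob()["contact_force"])
place("gentle")
e=ob()["eef_pos"]; robot.move_straight([e[0],e[1],.2],feed=.3)
robot.reach([.3,-.4,.25],toolq(0,0,1))
for n in("side","top"): cv2.imwrite(f"pics/f{n}.png",vision.grab_frame(n)[:,:,::-1])
s=cv2.imread("pics/fside.png")[150:280,260:440]; t=cv2.imread("pics/ftop.png")[140:240,255:415]
cv2.imwrite("pics/f.png",np.vstack([cv2.resize(s,(480,347),interpolation=2),cv2.resize(t,(480,252) if 0 else (400,250),interpolation=2) if 0 else cv2.resize(t,(480,250),interpolation=2)]))
print(ob()["time"])
E
```

```text
level True h 0.0057 dF [ 0.62  0.33 12.62]
t 29.6667
opening 0.636 F [-0.64 -1.53  7.09] t 32.675
0.6356859712124892 [-0.66495554  0.94313138 -7.18825702]
gentle True h 0.0056 dF [ 0.44  0.05 12.88]
t 38.0083
40.1083
```

View pics/f.png

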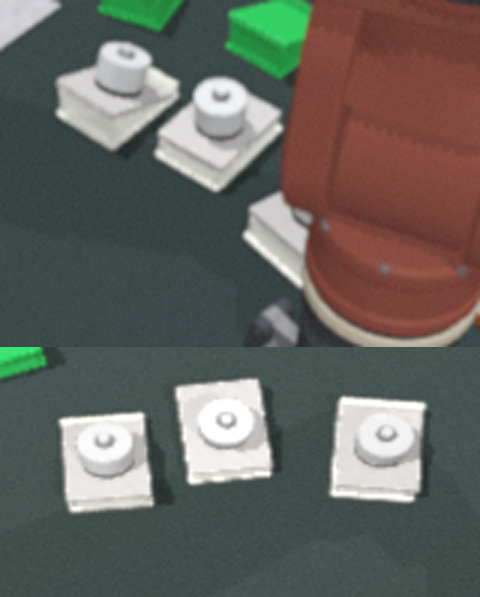

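All three feet stand on their decks in the top view, with studs at crop (104,439), (227,420) and (387,433). Next I'll check each centring numerically and confirm nothing is creeping.

```bash
python3 - <<'E'
from geo import *
from plant import vision
for k,p in dict(steep=(104,439),level=(227,420),gentle=(387,433)).items():
    x,y,w,s=DECK[k]; r=deckR(np.radians(s),w); px=np.array([p[0]/3+255-.33,(p[1]-347)/2.5+140-.3])
    f=lambda v:(proj("top",r.apply([*v,.05])+[x,y,.032])-px).ravel()
    print(k,least_squares(f,[0,0]).x.round(4))
a=cv2.imread("pics/ftop.png").astype(int); b=vision.grab_frame("top")[:,:,::-1].astype(int)
robot.pause(1.5); b=vision.grab_frame("top")[:,:,::-1].astype(int)
d=cv2.blur(np.abs(a-b).max(2).astype(np.float32),(3,3))[140:240,255:415]; print(d.max(),ob()["time"])
E
```

```text
steep [-0.0038 -0.0023]
level [-0.0035 -0.0026]
gentle [-0.0038 -0.002 ]
6.0 41.7083
```

All three are within 5 mm of the deck centre and not moving, so I'm handing in.

```bash
python3 -c "
from plant import robot
print(robot.job_done())"
```

```text
the job is handed in; nothing more can be done
None
```

The job is handed in at about 42 s: the slipperiest foot stands on the level block, the middle one on the gentle and the grippiest on the steep, each within about 5 mm of its deck's middle and not moving over a 1.5 s check; the verdict was not shown.

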